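# Snap a tube-guide clip onto its bench loop

### The job

Pick up the white tube-guide clip by its blue grip and push its snap hook straight down onto the steel bar of the blue loop until the bar is fully home and the orange sprung gate has flicked shut beneath it, feeling for the bar and never forcing it. Then tug the clip lightly upwards until the shut gate catches the bar, hold that tug for a moment to prove that it is locked on, lower it again so that it sits upright on the bar, and let go. Leave the yellow loop, the flask, the bottle and the jar alone.

Things in the scene. Friction and masses are not known exactly. Their poses are not given: they have to be found in the camera images.
- clip_grip (a point): Loose white plastic clip (about 120 g) standing upright: the middle of its blue grip, a tab 16 mm thick (clip's x), 26 mm wide (y), 46 mm tall; this point is 70 mm above the clip's underside. Clip's own axes, z up. Under the grip a crown block 38 mm (x) by 30 mm (y), its top 24 mm below this point, with comb wings reaching 36 mm each way along y, teeth 7 mm tall.
- clip_slot (a point): Ceiling of the clip's downward-open slot, 36 mm straight below the grip point, 34 mm above the underside. The slot, 14 mm wide in x between two jaws (38 mm over both), runs through along y for 30 mm, with 4 mm rounded lead-in lips at the foot. The bar goes in along y, either way round (half turn allowed), until it meets this ceiling.
- gate (a joint): Orange sprung gate closing the slot's foot, rad: 0 shut, grows (to about 1.4) as the bar folds it up into the +x jaw; opens inwards only. Opening takes up to about 7 N; over 25 N strains the clip. It flicks back to 0 only once the bar is within 2 mm of the slot's ceiling, where the push rises steeply. Then the clip lifts about 14 mm before the gate catches the bar; tug with 2 to 6 N.
- gate_pin (a point): The gate, 16 mm long, 13 mm wide, 4 mm thick; this point is its hinge pin in the clip's +x jaw, 9.5 mm from the middle. Shut, it lies level with its top 8 mm and its bottom 4 mm above the clip's underside (62 and 66 mm below the grip point).
- blue_loop: Fixed blue loop: base plate 56 mm (x) by 100 mm (y), 14 mm high; two legs at y = +-33 mm carry a square steel bar, 12 by 12 mm, 78 mm long, along y above the origin, 54 mm free between the legs; it gives 1 mm per 25 N. The bar's top is 64 to 88 mm above the bench, set differently each time and not measured: find it by feel or sight. Origin: centre of the underside, on the bench.
- blue_collars (a point): Point on the blue loop's middle line, 30 mm above the bench, level with the tops of its two blue collars (18 mm across, at y = +-33 mm) that hold the legs.
- yellow_loop: A second loop, alike but with a yellow base and collars, its bar set to its own height; not to be touched.
- flask: Loose conical glass flask, 84 mm wide at the foot, 130 mm tall; origin at the centre of its underside. Leave alone.
- reagent: Loose amber bottle with an orange cap, 64 mm across, 150 mm tall; origin at the centre of its underside. Leave alone.
- jar: Loose small white jar with a red lid, 50 mm across, 55 mm tall; origin at the centre of its underside. Leave alone.
There are look-alikes about, which are no part of the job. Leave any red look-alike of the part that bears clip_grip alone.

How it is judged (in metres and radians):
On the way, in this order (a step that is already met when the one before it is completed fails the run):
1. the clip has been brought over the blue loop and its gate is being folded open by the bar (value of joint gate above 0.5 rad and contact force between clip and blue_loop above 0.2 N), for 0.02 s.
2. the gate has flicked shut beneath the bar (value of joint gate below 0.15 rad and z of clip_grip in the frame of blue_loop below 0.127 m and x of clip_grip in the frame of blue_loop between -0.008 and 0.008 m), for 0.1 s.
3. an upward tug presses the shut gate against the bar from below with at least 1.5 N (contact force between gate and blue_loop above 1.5 N and value of joint gate below 0.2 rad), for 0.2 s.
At the end, for the whole second after the job is handed in: The clip sits at rest and released on the blue loop's bar, upright to within 0.3 rad, its gate shut (below 0.15 rad) beneath the bar, its grip point less than 127 mm above the loop's underside and within 15 mm (across the bar) and 18 mm (along it) of the loop's middle (value of joint gate below 0.15 rad and z of clip_grip in the frame of blue_loop below 0.127 m and x of clip_grip in the frame of blue_loop between -0.015 and 0.015 m and y of clip_grip in the frame of blue_loop between -0.018 and 0.018 m and angle between clip_grip's own z axis and vertical below 0.3 rad and contact force between clip and blue_loop above 0.2 N and linear speed of clip below 0.02 m/s); the robot touches nothing.
It fails at once if the clip is forced: more than 25 N between clip and blue loop (contact force between clip and blue_loop above 25 N).
It fails at once if the clip or the gripper presses on the yellow loop (contact force between any of clip, the arm and yellow_loop above 1 N).
It fails at once if the flask, the bottle or the jar is moved by more than 15 mm (distance of any of flask, reagent, jar from where it was at the start of the episode above 0.015 m).
It also fails if it takes over 64 s, if anything falls off the work surface, if the arm or the gripper's body presses on something with over 40 N, if the wrist force passes 120 N, or if a joint passes its speed limit or range.

### The arm

A 6-joint arm with a two-finger parallel gripper is mounted at the origin on the work surface. World frame = base frame: x ahead of the robot, y to its left, z up, the work surface at z = 0. Lengths are in mm, angles in rad, forces in N, time in s.
With the tool pointing down it reaches from about 300 to 775 mm from the base axis. Payload 14.6 kg.
Tool frame: the origin (TCP) lies midway between the tips of the shut fingers; the grasp point (between the pads) lies 19 mm behind it; y points along the fingers, z is the direction in which the jaws open and shut, and the axes are right-handed (so a half turn about y gives the same grasp; the last joint's range is limited). The gripper opens to 94 mm and grips with 3 to 60 N. Pads are 16 mm wide; open, the fingers measure 119 mm over their backs; the gripper's body (75 mm by 177 mm) begins 78 mm behind the grasp point.
Start: joints at [1.208, 0.3, 1.521, -0, 1.321, -0.067], TCP at [160.325, 526.103, 175.946] pointing down, gripper open.
Joint ranges: [-3.03, 3.03], [-0.79, 2.21], [0.23, 2.52], [-1.04, 4.18], [0, 3.07], [-2.55, 2.55]. Speed limits (rad/s): [2.22, 2.22, 2.57, 3.14, 3.14, 3.14].

### API

Orientations are given as [roll, pitch, yaw] about the fixed x, y, z axes, in that order (R = Rz(yaw) Ry(pitch) Rx(roll)).
In Python, from cell import manip gives the robot as it stands.
- The arm moves only by the tool play_rows, never from a script. Its argument "series" is a list of rows, each a list of 3 entries, a list of its own where there are three numbers: the shift along the tool's x, y, z in m, then the turn about the tool's y in rad, then the closure, from 0 (fully open) to 1 (shut). In form: [[[dx, dy, dz], twist, grip], ...]. A call has 1 to 20 rows; each row is the pose to reach, as a shift and turn from the pose measured when the call began, along the tool's axes at that moment; what a row does not reach only later rows make up. A row lasts 1/10 s, in which the tool goes at most 50 mm and 8.59 degrees, less where a joint would pass 70% of its speed; a pose out of reach is approached as far as the arm can. A call with a gripper value outside its range is refused whole. The fingers move at their own pace and stop on an object; "squeeze" is the grip in N (left out, the last holds). Time passes only in rows, so rows that repeat a pose let the fingers close. It gives the time, the measured TCP pose, the force and the opening at its end, in the units of the state.
- manip.read_state(): the state, without advancing time (a new reading comes with each control period).
- manip.camera(name): name is "scene" or "top" or "wrist"; returns the picture (480x640x3 uint8, red, green, blue); there is no depth.
- manip.camera_params(name): a dict with "K" (3x3 intrinsics, pixels), "rvec" (rotation vector, rad) and "tvec" (3), from world to camera coordinates, as OpenCV has them. Camera axes: x right, y down, z forward; pixel columns grow to the right and rows downward; lengths in mm; the calibration is good to about 2 mm. The wrist camera is an equidistant fisheye: a pixel r from the principal point sees the ray r / f radians off the axis. A picture is of the moment at which its call begins: read the wrist's pose just before it. camera_params takes no time and is no camera call; for the wrist camera it gives the pose at the moment of the call.
- manip.sign_off(): hands the job in, once; it reports no verdict.
The state is a dict: "clock": time; "joints": joint angles; "qd": joint speeds; "effort": joint torques, N m; "eef_pos": TCP position; "eef_rot": TCP orientation; "wrist_force": force on the tool from outside, world axes, zero at the start; "moment": the same for the moment, N m; "finger_gap": finger opening in mm.
Only numpy, scipy, OpenCV 4.12 (cv2) and the standard library are available. Lean on these libraries where they do the work, as an engineer would, in place of code of your own. Each camera call takes 0.05 s, during which the arm holds its last target. There are 200 camera calls.

## Working session

There is one attempt and no reset: what is moved stays moved. The work goes in short steps, Python scripts to look and compute and a tool call to move; the robot and the scene stay as the last step left them, time stands still between calls to the robot, and variables do not carry over. Pictures are saved under pics/ and viewed, about 8 in all and at most 12, crops included, and the job is handed in when it is done.

Besides the shell and the picture viewer there is one more tool, called after "Call:" as a command line: name --argument value ..., lists and objects as JSON in quotes. play_rows: Moves the arm, as the interface text tells. Its arguments: {"type":"object","properties":{"series":{"type":"array","items":{"type":"array"}},"squeeze":{"type":"number"}},"required":["series"]}

```bash
mkdir -p pics; python3 - <<'E'
from cell import manip
import cv2,numpy as np
s=manip.read_state();print(s)
for n in("scene","top"):
    im=manip.camera(n);cv2.imwrite(f"pics/{n}0.png",im[:,:,::-1])
    p=manip.camera_params(n);print(n,p)
E
```

```text
{'clock': 0.0, 'joints': array([ 1.20840966e+00,  3.00466692e-01,  1.52160657e+00,  4.96006527e-05,
        1.32070562e+00, -6.65990573e-02]), 'qd': array([0.00167552, 0.00165475, 0.00096781, 0.00038526, 0.00026265,
       0.00023861]), 'effort': array([ 5.19405803e-04, -5.31814992e+01, -3.52747321e+01,  7.08957645e-02,
        2.44008604e-02, -9.30212195e-05]), 'eef_pos': array([160.19993216, 525.82873293, 175.37799252]), 'eef_rot': array([-1.57197672e+00,  1.26879395e-04, -2.95799988e-01]), 'wrist_force': array([-0.81451214,  0.47426216, -0.0614601 ]), 'moment': array([-0.02522781, -0.02371549, -0.03071219]), 'finger_gap': 94.02937377435367}
scene {'K': array([[478.48701369,   0.        , 315.03515101],
       [  0.        , 478.48701369, 242.40236642],
       [  0.        ,   0.        ,   1.        ]]), 'rvec': array([ 1.98559253,  1.66734308, -0.5770414 ]), 'tvec': array([-142.52539966, -357.04887048, 1141.33976936])}
top {'K': array([[456.76426676,   0.        , 317.41489277],
       [  0.        , 456.76426676, 245.04412122],
       [  0.        ,   0.        ,   1.        ]]), 'rvec': array([ 2.15447859, -2.18623182,  0.05956307]), 'tvec': array([ 61.77378078, 574.442989  , 898.97393436])}
```

View pics/scene0.png

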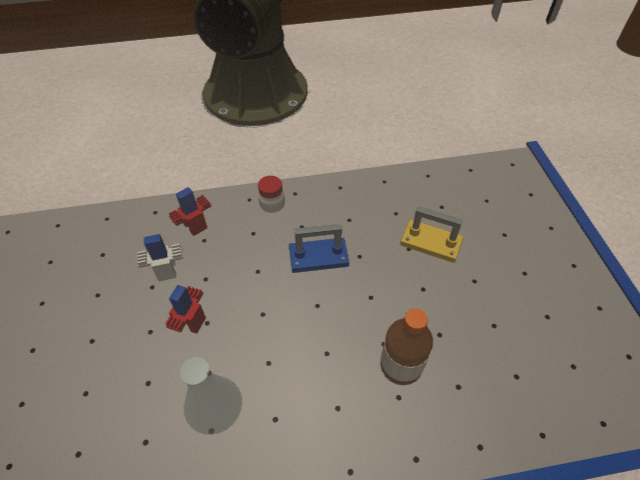

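View pics/top0.png

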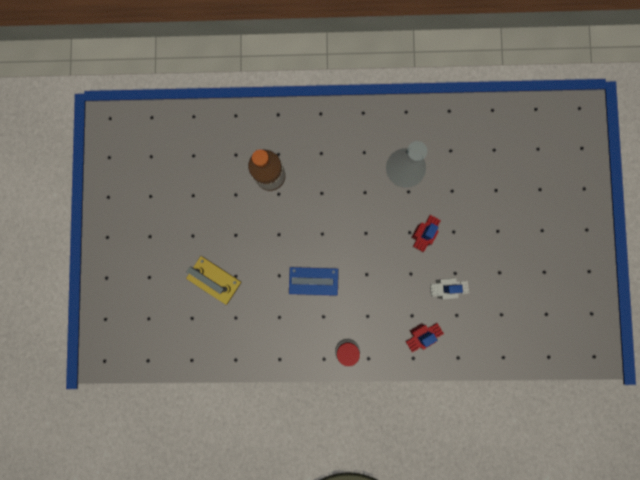

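The white clip is at scene (158,250) / top (452,289). The red look-alikes are at scene (188,208) and (183,303), top (427,338) and (428,232). Only the white one fits the description. I'll confirm that with an enlarged crop.

```bash
python3 - <<'E'
import cv2,numpy as np
t=cv2.imread("pics/top0.png");s=cv2.imread("pics/scene0.png")
c=lambda im,u,v:cv2.resize(im[v:v+60,u:u+80],(400,300),interpolation=cv2.INTER_CUBIC)
cv2.imwrite("pics/m.png",np.vstack([np.hstack([c(t,410,260),c(t,275,250)]),np.hstack([c(s,120,225),c(s,280,215)])]))
E
```

```text
(no output)
```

View pics/m.png

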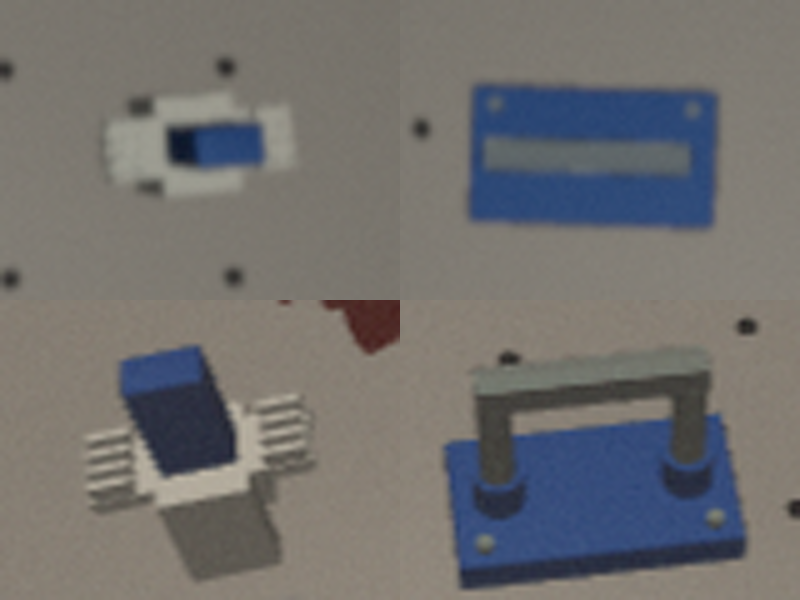

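The crop shows the white clip with its blue tab (tab top centre at top (456,289), scene (153,239)), wings roughly along the image row. The blue loop's plate corners and bar are clear in both views. I'll fit poses to these corners.

```bash
cat > h.py <<'E'
from cell import manip
import cv2,numpy as np
from scipy.optimize import least_squares
P={n:manip.camera_params(n) for n in("top","scene")}
def proj(n,X):
    p=P[n];return cv2.projectPoints(np.float64(X).reshape(-1,3),p["rvec"],p["tvec"],p["K"],None)[0][:,0]
def place(L,x,y,a): 
    c,s=np.cos(a),np.sin(a);L=np.float64(L);return np.c_[x+c*L[:,0]-s*L[:,1],y+s*L[:,0]+c*L[:,1],L[:,2]]
E
python3 - <<'E'
from h import *
C=lambda a,u,v,ox,oy:np.float64([[ (x-ox)/5+u,(y-oy)/5+v] for x,y in a])
# match points by nearest after projection
def fit(L,obs,x0):
    def r(p):
        o=[]
        for n,pts in obs.items():
            q=proj(n,place(L(p),*p[:3]))
            from scipy.optimize import linear_sum_assignment as lsa
            # block assignment
            for idx,pp in pts:
                D=np.linalg.norm(q[idx][:,None]-pp[None],axis=2);i,j=lsa(D);o+=list((q[idx][i]-pp[j]).ravel())
        return np.array(o)
    s=least_squares(r,x0,loss='soft_l1');print(np.round(s.x,3));print(np.round(r(s.x).reshape(-1,2),1).tolist())
b=lambda x,y,z:[[sx*x,sy*y,z] for sx in(-1,1) for sy in(-1,1)]
L=lambda p:b(28,50,14)+b(6,39,p[3])
obs={"top":[(slice(0,4),C([(474,85),(717,93),(713,227),(470,219)],275,250,400,0)),(slice(4,8),C([(485,138),(690,143),(690,174),(484,170)],275,250,400,0))],
"scene":[(slice(4,8),C([(473,375),(707,350),(710,368),(475,397)],280,215,400,300)),(slice(0,4),C([(445,443),(720,417),(745,540),(460,570)],280,215,400,300))]}
fit(L,obs,[480,70,0,75])
Lc=lambda p:b(8,13,93)+b(8,13,93)
obs={"top":[(slice(0,4),C([(196,128),(261,124),(265,163),(199,167)],410,260,0,0))],"scene":[(slice(0,4),C([(120,362),(200,347),(210,382),(128,397)],120,225,0,300))]}
for x,y in((480,-150),(480,-250),):fit(Lc,obs,[x,y,0.1])
E
```

```text
[ 5.02734e+02  6.39120e+01 -4.50000e-02  7.98230e+01]
[[-0.5, 0.4], [-1.3, 0.4], [-0.5, -0.5], [-1.1, -0.4], [-0.8, 0.3], [-0.9, -0.3], [-0.6, 0.1], [-0.9, -0.3], [-1.1, -0.7], [-0.8, -0.6], [-0.8, 0.6], [-0.3, 1.4], [-1.1, 0.1], [-0.3, -0.7], [-1.1, 0.6], [-0.1, 0.2]]
[ 4.85046e+02 -1.99757e+02  7.20000e-02]
[[-0.6, 0.0], [-1.6, 0.4], [-0.8, -0.9], [-1.9, -0.5], [-0.8, -0.6], [-0.2, -0.8], [-2.1, 0.2], [-1.7, -0.1]]
[ 4.85046e+02 -1.99757e+02  7.20000e-02]
[[-0.6, 0.0], [-1.6, 0.4], [-0.8, -0.9], [-1.9, -0.5], [-0.8, -0.6], [-0.2, -0.8], [-2.1, 0.2], [-1.7, -0.1]]
```

Fits agree within about a pixel. Loop is at (503,64), yaw -0.045, bar top about 80. Clip is at (485,-200), yaw 0.072. Next I go above the clip with the jaws opening along its x.

Call:
play_rows --series '[[[0.26,-0.03,-0.3],0.6,0.3],[[0.26,-0.03,-0.3],0.6,0.3],[[0.26,-0.03,-0.3],0.6,0.3],[[0.26,-0.03,-0.3],0.6,0.3],[[0.26,-0.03,-0.3],0.6,0.3],[[0.26,-0.03,-0.3],0.6,0.3],[[0.26,-0.03,-0.3],0.6,0.4],[[0.522,-0.03,-0.6],1.2,0.4],[[0.522,-0.03,-0.6],1.2,0.4],[[0.522,-0.03,-0.6],1.2,0.4],[[0.522,-0.03,-0.6],1.2,0.4],[[0.522,-0.03,-0.6],1.2,0.4],[[0.522,-0.03,-0.6],1.2,0.4],[[0.522,-0.03,-0.6],1.2,0.4],[[0.522,-0.03,-0.6],1.2,0.4],[[0.522,-0.03,-0.6],1.2,0.4],[[0.522,-0.03,-0.6],1.2,0.4],[[0.522,-0.03,-0.6],1.2,0.4],[[0.522,-0.03,-0.6],1.2,0.4],[[0.522,-0.03,-0.6],1.2,0.4]]'

```text
clock: 2.1
eef_pos: [484.6, -199.2, 206.4]
eef_rot: [-1.571, -0.001, -1.495]
wrist_force: [0.7, -0.6, 0.2]
finger_gap: 56.9
```

```bash
python3 - <<'E'
from h import *
p=manip.camera_params("wrist");im=manip.camera("wrist");cv2.imwrite("pics/w1.png",im[:,:,::-1])
R=cv2.Rodrigues(p["rvec"])[0];print(p["K"],-R.T@p["tvec"],R)
def fish(X):
    c=(R@np.float64(X).T).T+p["tvec"];r=np.hypot(c[:,0],c[:,1]);t=np.arctan2(r,c[:,2]);return p["K"][[0,1],2]+p["K"][0,0]*(t/r)[:,None]*c[:,:2]
b=lambda x,y,z:[[sx*x,sy*y,z] for sx in(-1,1) for sy in(-1,1)]
print(fish(place(b(8,13,93),485,-199.8,.072)))
print(p["rvec"],p["tvec"])
E
```

```text
[[371.64829954   0.         315.78514277]
 [  0.         371.64829954 240.30095302]
 [  0.           0.           1.        ]] [ 480.89323414 -129.73810421  414.16690367] [[ 9.97093472e-01  7.61827761e-02  8.90900316e-04]
 [ 7.37033952e-02 -9.67472909e-01  2.41999959e-01]
 [ 1.92981506e-02 -2.41230917e-01 -9.70275851e-01]]
[[305.05110694 243.59983466]
 [304.98653261 214.90252194]
 [322.97117269 243.67018821]
 [323.22504193 214.97230498]]
[-2.8952407  -0.11028563 -0.01485502] [-469.98067674 -261.18993889  361.2789528 ]
```

View pics/w1.png

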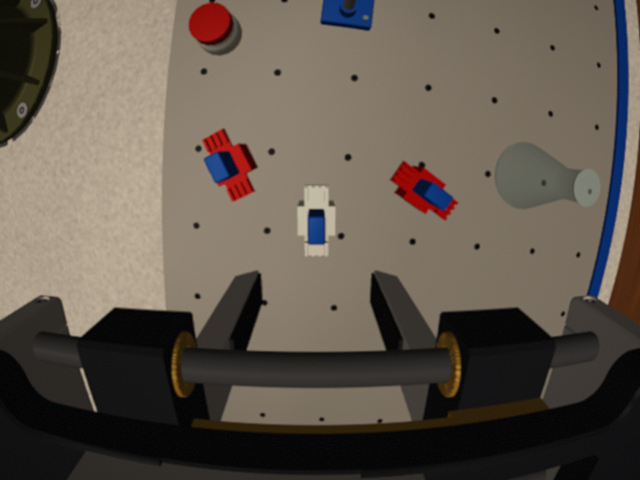

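The wrist view shows the tab top at about (316,228), within 2 px of the prediction. The red look-alikes at (228,165) and (428,190) are clear of the fingers. I'll descend and grip.

Call:
play_rows --series '[[[0,0.05,0.0015],0,0.4],[[0,0.1,0.0015],0,0.4],[[0,0.13,0.0015],0,0.4],[[0,0.15,0.0015],0,0.4],[[0,0.15,0.0015],0,0.4],[[0,0.151,0.0015],0,0.5],[[0,0.151,0.0015],0,0.7],[[0,0.151,0.0015],0,0.9],[[0,0.151,0.0015],0,1],[[0,0.151,0.0015],0,1],[[0,0.151,0.0015],0,1],[[0,0.151,0.0015],0,1]]' --squeeze 35

```text
clock: 3.35
eef_pos: [486.2, -199.4, 55.7]
eef_rot: [-1.57, -0.001, -1.495]
wrist_force: [-0.2, -1.3, 2.7]
finger_gap: 15.5
```

Call:
play_rows --series '[[[0,-0.03,0],0,1],[[0,-0.07,0],0,1],[[0,-0.12,0],0,1],[[-0.04,-0.12,0.006],0.03,1],[[-0.08,-0.12,0.012],0.06,1],[[-0.12,-0.12,0.018],0.12,1],[[-0.16,-0.12,0.024],0.12,1],[[-0.2,-0.12,0.028],0.12,1],[[-0.23,-0.12,0.033],0.12,1],[[-0.25,-0.12,0.036],0.12,1],[[-0.261,-0.12,0.037],0.12,1],[[-0.261,-0.12,0.037],0.12,1],[[-0.261,-0.12,0.037],0.12,1],[[-0.261,-0.12,0.037],0.12,1]]'

```text
clock: 4.75
eef_pos: [503.2, 62.8, 175.3]
eef_rot: [-1.57, -0.002, -1.616]
wrist_force: [-0.2, -0.3, -1.2]
finger_gap: 15.3
```

```bash
python3 - <<'E'
from h import *
s=manip.read_state();print(s["eef_pos"],s["eef_rot"],s["wrist_force"],s["finger_gap"],s["clock"])
a=manip.camera("scene")[:,:,::-1];p=manip.camera_params("wrist");w=manip.camera("wrist")[:,:,::-1]
cv2.imwrite("pics/s2.png",a);cv2.imwrite("pics/w2.png",w);np.savez("w2.npz",**p)
q=proj("scene",[[502.7,63.9,80]])[0];print(q);u,v=int(q[0])-60,int(q[1])-60
cv2.imwrite("pics/m2.png",np.hstack([cv2.resize(a[v:v+90,u:u+120],(800,600),interpolation=2)]))
print(u,v)
E
```

```text
[503.19652016  62.84398944 175.29909211] [-1.57031776e+00 -1.52406001e-03 -1.61565393e+00] [-0.24363085 -0.26806128 -1.2065447 ] 15.264795576384453 4.75
[317.55516377 229.55609416]
257 169
```

View pics/m2.png

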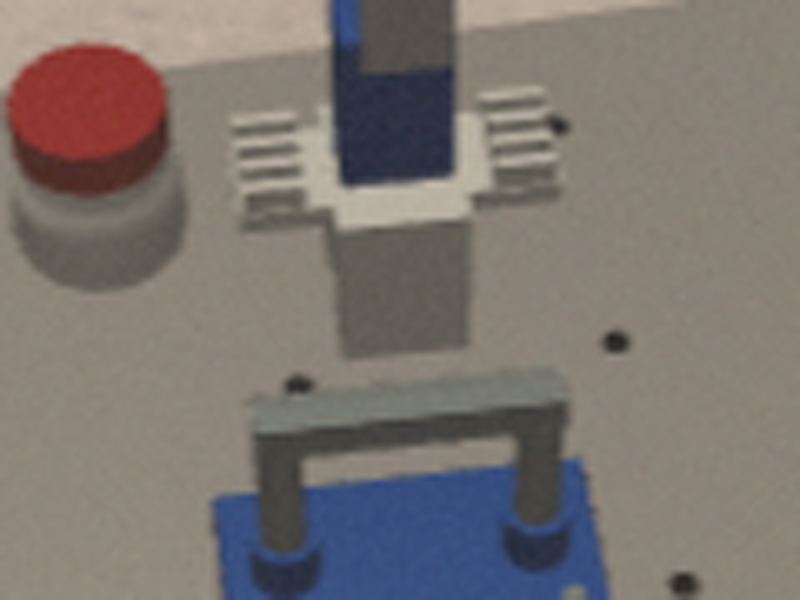

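View pics/w2.png

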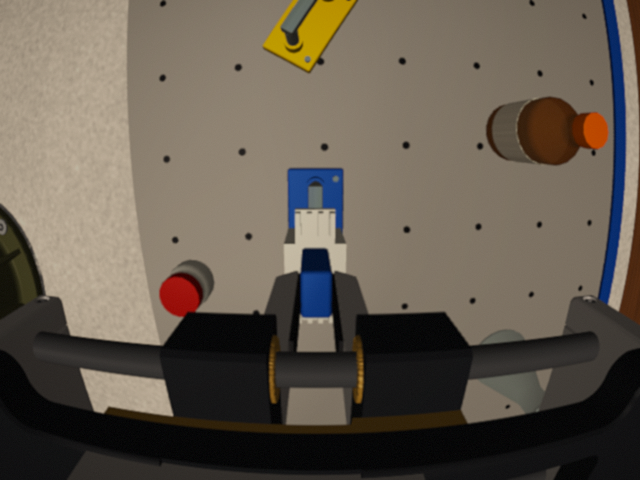

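The clip hangs square over the bar. In the wrist view the bar centre is at x≈316 and the tab centre at 316, and in the scene crop the clip is centred between the legs to within a few mm. I'll lower it, feeling for the bar.

Call:
play_rows --series '[[[0,0.01,0],0,1],[[0,0.02,0],0,1],[[0,0.03,0],0,1],[[0,0.034,0],0,1],[[0,0.037,0],0,1],[[0,0.04,0],0,1],[[0,0.042,0],0,1],[[0,0.044,0],0,1],[[0,0.045,0],0,1],[[0,0.045,0],0,1]]'

```text
clock: 5.85
eef_pos: [503.6, 62.9, 130.7]
eef_rot: [-1.569, -0.001, -1.616]
wrist_force: [0.1, 0.2, 2.3]
finger_gap: 15.5
```

Call:
play_rows --series '[[[0,0.001,0],0,1],[[0,0.002,0],0,1],[[0,0.003,0],0,1],[[0,0.004,0],0,1],[[0,0.005,0],0,1]]'

```text
clock: 6.35
eef_pos: [503.7, 62.9, 125.6]
eef_rot: [-1.569, -0.001, -1.616]
wrist_force: [2.6, 0.2, 1.4]
finger_gap: 15.7
```

Call:
play_rows --series '[[[0,0.001,0],0,1],[[0,0.002,0],0,1],[[0,0.003,0],0,1],[[0,0.004,0],0,1]]'

```text
clock: 6.75
eef_pos: [503.6, 62.9, 121.4]
eef_rot: [-1.569, -0.001, -1.616]
wrist_force: [0.6, 0.2, -0.0]
finger_gap: 15.7
```

The force rose from about 130 mm on, so the gate is folding with low force. Continuing down.

Call:
play_rows --series '[[[0,0.0015,0],0,1],[[0,0.003,0],0,1],[[0,0.0045,0],0,1],[[0,0.006,0],0,1],[[0,0.007,0],0,1],[[0,0.008,0],0,1],[[0,0.009,0],0,1]]'

```text
clock: 7.45
eef_pos: [503.6, 62.9, 112.4]
eef_rot: [-1.569, -0.001, -1.616]
wrist_force: [0.9, 0.2, -0.4]
finger_gap: 15.5
```

Call:
play_rows --series '[[[0,0.001,0],0,1],[[0,0.002,0],0,1],[[0,0.003,0],0,1]]'

```text
clock: 7.75
eef_pos: [503.6, 62.9, 109.3]
eef_rot: [-1.569, -0.001, -1.616]
wrist_force: [1.4, 0.6, -0.1]
finger_gap: 15.3
```

Call:
play_rows --series '[[[0,0.001,0],0,1],[[0,0.002,0],0,1]]'

```text
clock: 7.95
eef_pos: [503.6, 62.9, 107.2]
eef_rot: [-1.569, -0.001, -1.616]
wrist_force: [1.3, 0.2, -0.8]
finger_gap: 15.2
```

Call:
play_rows --series '[[[0,0.001,0],0,1],[[0,0.0015,0],0,1],[[0,0.002,0],0,1]]'

```text
clock: 8.25
eef_pos: [503.6, 62.8, 105.1]
eef_rot: [-1.569, -0.001, -1.616]
wrist_force: [0.5, 0.2, -0.7]
finger_gap: 14.9
```

Call:
play_rows --series '[[[0,0.0005,0],0,1],[[0,0.001,0],0,1]]'

```text
clock: 8.45
eef_pos: [503.6, 62.8, 104.1]
eef_rot: [-1.569, -0.001, -1.616]
wrist_force: [1.6, -0.1, -0.8]
finger_gap: 15.6
```

Call:
play_rows --series '[[[0,0.0005,0],0,1],[[0,0.001,0],0,1]]'

```text
clock: 8.65
eef_pos: [503.6, 62.8, 103.0]
eef_rot: [-1.569, -0.001, -1.616]
wrist_force: [1.9, -0.2, -1.7]
finger_gap: 15.3
```

Call:
play_rows --series '[[[0,0.0005,0],0,1],[[0,0.001,0],0,1]]'

```text
clock: 8.85
eef_pos: [503.4, 62.9, 101.9]
eef_rot: [-1.57, -0.001, -1.616]
wrist_force: [-0.3, -0.3, 0.2]
finger_gap: 15.4
```

Call:
play_rows --series '[[[0,0.0005,0],0,1],[[0,0.0005,0],0,1]]'

```text
clock: 9.05
eef_pos: [503.5, 62.9, 101.7]
eef_rot: [-1.57, -0.001, -1.616]
wrist_force: [-0.5, -0.0, 3.6]
finger_gap: 15.7
```

Call:
play_rows --series '[[[0,0.0005,0],0,1],[[0,0.0005,0],0,1]]'

```text
clock: 9.25
eef_pos: [503.6, 62.9, 101.6]
eef_rot: [-1.569, -0.001, -1.616]
wrist_force: [-1.0, -0.2, 6.6]
finger_gap: 15.5
```

Call:
play_rows --series '[[[0,0.0005,0],0,1],[[0,0.0005,0],0,1]]'

```text
clock: 9.45
eef_pos: [503.7, 62.9, 101.6]
eef_rot: [-1.569, -0.001, -1.616]
wrist_force: [-1.7, -0.8, 6.3]
finger_gap: 15.4
```

Call:
play_rows --series '[[[0,0.0007,0],0,1],[[0,0.0007,0],0,1]]'

```text
clock: 9.65
eef_pos: [503.8, 62.9, 101.5]
eef_rot: [-1.568, -0.001, -1.616]
wrist_force: [-3.3, 0.3, 8.7]
finger_gap: 15.5
```

Call:
play_rows --series '[[[0,0.0008,0],0,1],[[0,0.001,0],0,1],[[0,0.001,0],0,1]]'

```text
clock: 9.95
eef_pos: [504.0, 62.9, 101.3]
eef_rot: [-1.568, -0.001, -1.616]
wrist_force: [-5.1, -0.5, 11.5]
finger_gap: 15.4
```

```bash
python3 - <<'E'
from h import *
a=manip.camera("scene")[:,:,::-1];u,v=257,169
cv2.imwrite("pics/m3.png",cv2.resize(a[v:v+90,u:u+120],(800,600),interpolation=2))
E
```

```text
(no output)
```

View pics/m3.png

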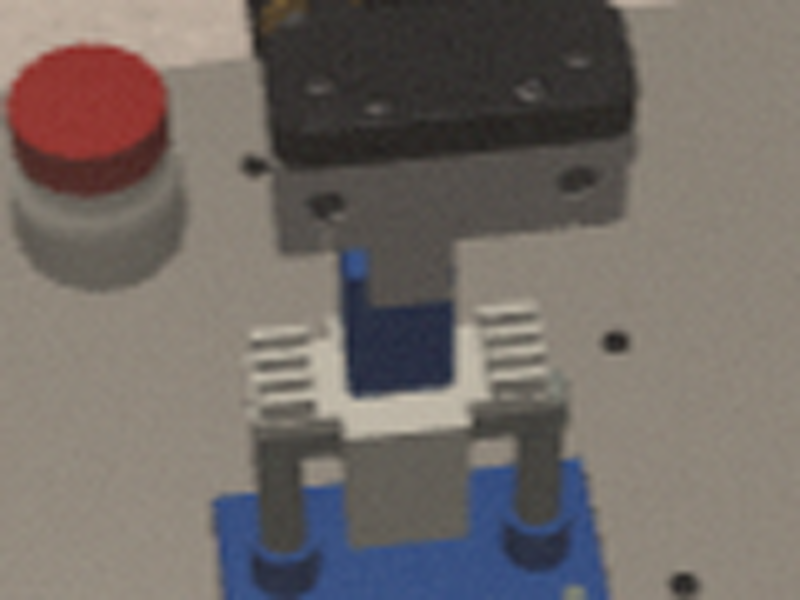

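The clip is seated, wings level with the bar and its foot well below it. Now the tug: lift slowly about 11 mm, then feel for the catch.

Call:
play_rows --series '[[[0,-0.001,-0.0004],0,1],[[0,-0.003,-0.0005],0,1],[[0,-0.005,-0.0005],0,1],[[0,-0.007,-0.0005],0,1],[[0,-0.009,-0.0005],0,1],[[0,-0.011,-0.0005],0,1],[[0,-0.011,-0.0005],0,1]]'

```text
clock: 10.7
eef_pos: [503.5, 63.0, 112.6]
eef_rot: [-1.567, -0.001, -1.616]
wrist_force: [0.5, 0.8, -1.5]
finger_gap: 15.8
```

Call:
play_rows --series '[[[0,-0.0005,0],0,1],[[0,-0.001,0],0,1],[[0,-0.0015,0],0,1]]'

```text
clock: 11.0
eef_pos: [503.5, 63.0, 114.1]
eef_rot: [-1.567, -0.001, -1.616]
wrist_force: [-0.0, -0.6, -1.7]
finger_gap: 15.6
```

Call:
play_rows --series '[[[0,-0.0005,0],0,1],[[0,-0.001,0],0,1]]'

```text
clock: 11.2
eef_pos: [503.5, 63.0, 115.1]
eef_rot: [-1.567, -0.001, -1.616]
wrist_force: [0.3, 0.7, -1.7]
finger_gap: 15.4
```

Call:
play_rows --series '[[[0,-0.0003,0],0,1],[[0,-0.0005,0],0,1]]'

```text
clock: 11.4
eef_pos: [503.5, 63.0, 115.6]
eef_rot: [-1.567, -0.001, -1.616]
wrist_force: [-0.3, -0.4, -1.0]
finger_gap: 15.2
```

Call:
play_rows --series '[[[0,-0.0003,0],0,1],[[0,-0.0005,0],0,1]]'

```text
clock: 11.6
eef_pos: [503.4, 63.0, 116.0]
eef_rot: [-1.568, -0.001, -1.616]
wrist_force: [-0.4, -0.0, -3.4]
finger_gap: 15.2
```

Call:
play_rows --series '[[[0,-0.0003,0],0,1],[[0,-0.0004,0],0,1]]'

```text
clock: 11.8
eef_pos: [503.3, 63.0, 116.2]
eef_rot: [-1.568, -0.001, -1.616]
wrist_force: [0.9, -0.8, -5.4]
finger_gap: 15.5
```

The gate catches the bar at about 116 mm with roughly 4 N net. I'll hold the tug.

Call:
play_rows --series '[[[0,-0.0004,0],0,1],[[0,-0.0004,0],0,1],[[0,-0.0004,0],0,1],[[0,-0.0004,0],0,1],[[0,-0.0004,0],0,1]]'

```text
clock: 12.3
eef_pos: [503.1, 63.0, 116.4]
eef_rot: [-1.568, -0.001, -1.616]
wrist_force: [0.3, 0.0, -8.8]
finger_gap: 15.4
```

Call:
play_rows --series '[[[0,-0.0003,0],0,1],[[0,-0.0003,0],0,1],[[0,-0.0003,0],0,1],[[0,-0.0003,0],0,1],[[0,-0.0003,0],0,1]]'

```text
clock: 12.8
eef_pos: [503.1, 63.0, 116.6]
eef_rot: [-1.569, -0.001, -1.616]
wrist_force: [1.9, 0.7, -11.6]
finger_gap: 15.3
```

The tug crept above 6 N, so I ease it back to the light range, hold there, then lower.

Call:
play_rows --series '[[[0,0.0004,0],0,1],[[0,0.0004,0],0,1],[[0,0.0004,0],0,1],[[0,0.0004,0],0,1]]'

```text
clock: 13.2
eef_pos: [503.1, 63.0, 116.3]
eef_rot: [-1.568, -0.001, -1.616]
wrist_force: [1.6, 0.6, -7.7]
finger_gap: 15.6
```

Call:
play_rows --series '[[[0,0,0.0],0,1],[[0,0,0.0],0,1],[[0,0,0.0],0,1]]'

```text
clock: 13.5
eef_pos: [503.1, 63.0, 116.3]
eef_rot: [-1.568, -0.001, -1.616]
wrist_force: [1.2, 0.4, -7.7]
finger_gap: 15.7
```

Call:
play_rows --series '[[[0,0.002,0],0,1],[[0,0.004,0.0002],0,1],[[0,0.006,0.0004],0,1],[[0,0.008,0.0004],0,1],[[0,0.01,0.0004],0,1],[[0,0.012,0.0004],0,1],[[0,0.013,0.0004],0,1],[[0,0.013,0.0004],0,1]]'

```text
clock: 14.3
eef_pos: [503.5, 62.9, 103.2]
eef_rot: [-1.569, -0.001, -1.616]
wrist_force: [0.4, 0.5, -1.1]
finger_gap: 15.1
```

Call:
play_rows --series '[[[0,0.0007,0],0,1],[[0,0.0013,0],0,1],[[0,0.0015,0],0,1],[[0,0.0015,0],0,1]]'

```text
clock: 14.7
eef_pos: [503.6, 62.9, 101.9]
eef_rot: [-1.568, -0.001, -1.616]
wrist_force: [-1.0, 0.8, 0.5]
finger_gap: 15.4
```

Call:
play_rows --series '[[[0,0,0],0,0.8],[[0,0,0],0,0.75],[[0,0,0],0,0.7],[[0,0,0],0,0.6],[[0,0,0],0,0.55],[[0,0,0],0,0.55],[[0,0,0],0,0.55]]'

```text
clock: 15.4
eef_pos: [503.6, 63.0, 101.9]
eef_rot: [-1.568, -0.001, -1.616]
wrist_force: [-0.3, 0.4, 0.3]
finger_gap: 42.4
```

Call:
play_rows --series '[[[0,-0.01,0],0,0.55],[[0,-0.03,0],0,0.55],[[0,-0.05,0],0,0.55],[[0,-0.08,0],0,0.55],[[0,-0.12,0],0,0.55],[[0,-0.12,0],0,0.55],[[0,-0.12,0],0,0.55]]'

```text
clock: 16.1
eef_pos: [503.5, 63.1, 222.8]
eef_rot: [-1.566, -0.001, -1.616]
wrist_force: [0.4, 0.7, 0.4]
finger_gap: 42.1
```

```bash
python3 - <<'E'
from h import *
a=manip.camera("scene")[:,:,::-1];u,v=257,169
w=manip.camera("wrist")[:,:,::-1]
cv2.imwrite("pics/m4.png",np.hstack([cv2.resize(a[v:v+90,u:u+120],(400,300),interpolation=2),cv2.resize(w[150:300,220:420],(400,300),interpolation=2)]))
E
```

```text
(no output)
```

View pics/m4.png

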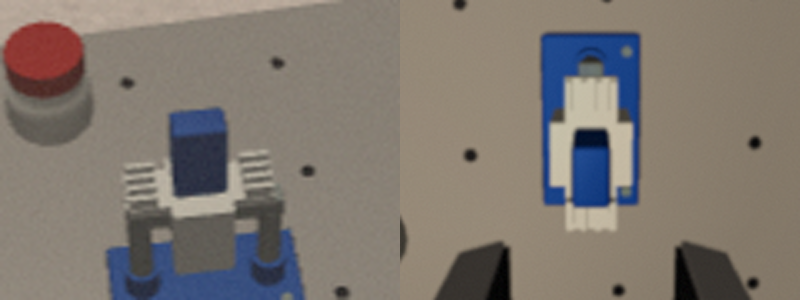

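The clip sits upright and centred on the bar, released, with the gripper clear. Handing in.

```bash
python3 -c "
from cell import manip
print(manip.sign_off())"
```

```text
the job is handed in; nothing more can be done
None
```

The clip is snapped onto the blue loop's bar, tug-tested, lowered and released, and I handed the job in at about 16 s of the 64 s allowed. The hand-in gave no verdict.

- **Insertion:** the gate took only a few newtons to fold. I pressed the bar against the slot's ceiling with about 13 N at most, against the 25 N limit.
- **Tug:** the gate caught the bar about 14 mm up and held for over a second, which shows it had shut. The tug was meant to be 2 to 6 N. It crept to about 10 N, and I eased it back only to about 6.5 N before lowering.
- **Final check:** the last pictures show the clip upright and centred on the bar, with the gripper clear. They do not show the gate itself, so that it is shut rests on the tug. No picture or move showed the other objects being touched.

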